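# Pin a drone's folding arm into its hinge

## Robot

A 6-joint arm with a two-finger parallel gripper is mounted at the origin on a cart in front of the work surface, level with it; the furniture and walls round the work are solid. World frame = base frame: x ahead of the robot, y to its left, z up, the work surface at z = 0. Lengths are in m, angles in rad, forces in N, time in s.
With the tool pointing down it reaches from about 0.35 to 0.775 m from the base axis. Payload 5.5 kg.
Tool frame: the origin (TCP) lies midway between the tips of the shut fingers; the grasp point (between the pads) lies 19 mm behind it; z points along the fingers, y is the line along which they close (so a half turn about z gives the same grasp; the last joint's range is limited). The gripper opens to 85 mm and grips with 20 to 120 N. Pads are 22 mm wide; open, the fingers measure 114 mm over their backs; the gripper's body (76 mm by 85 mm) begins 54 mm behind the grasp point. The pads swing forward as they close: fully open they stand 13 mm farther back than shut.
Start: joints at [-1.436, 0.313, 0.046, 1.304, 0, 1.431], TCP at [0.156, -0.553, 0.204] pointing down, gripper open.
Joint ranges: [-2.76, 2.76], [-0.86, 1.69], [-1.03, 1.26], [-2.2, 2.34], [-1.47, 1.5], [-3.14, 3.14]. Speed limits (rad/s): [2.57, 2.57, 3.14, 3.14, 3.14, 3.14].

## Interface

Orientations are given as a unit quaternion [w, x, y, z].
In Python, from workcell import env gives the robot as it stands.
- The arm moves only by the tool move_arm, never from a script. Its argument "targets" is a list of rows, each a list of 3 entries, a list of its own where there are three numbers: the shift along the tool's x, y, z in mm, then the turn, a rotation vector about the tool's x, y, z in units of 10 degrees (1.0 is 10 degrees), then the closure, from -1 (fully open) to 1 (shut). In form: [[[dx, dy, dz], [ax, ay, az], gripper], ...]. A call has 1 to 5 rows; each row is the pose to reach, as a shift and turn from the pose commanded when the call began, along the tool's axes at that moment; what a row does not reach only later rows make up. A row lasts 1/8 s, in which the tool goes at most 62.5 mm and 10.7 degrees, less where a joint would pass 70% of its speed; a pose out of reach is approached as far as the arm can. A call with a gripper value outside its range is refused whole. The fingers move at their own pace and stop on an object; "squeeze" is the grip in N (left out, the last holds). Time passes only in rows, so rows that repeat a pose let the fingers close. It gives the time, the measured TCP pose, the force, the opening and the grip force at its end, in the units of the state.
- env.get_state(): the state, without advancing time (a new reading comes with each control period).
- env.read_camera(name): name is "side" or "top" or "wrist"; returns a dict with "pixels" (420x560x3 uint8, red, green, blue), "fovy" (degrees; the focal length in pixels is half the picture's height over the tangent of half this angle, whatever the lens; pixels are square), "cx", "cy" (the principal point, pixels), "extrinsics" (4x4, takes a point from world to camera coordinates); the wrist camera has in their place "mount" (4x4, takes a point from camera to tool coordinates, whose origin is the TCP and whose axes are the flange's). Camera axes: x right, y up, looking along -z (the intrinsics and any distortion apply to the point x, -y, -z); pixel columns grow to the right and rows downward; lengths in m; the calibration is good to about 2 mm. A picture is of the moment at which its call begins: read the wrist's pose just before it. There is no depth.
- env.hand_in(): hands the job in; it is judged then, once.
Trained networks look in a picture, given as the dict that the camera call returned (one of the last four; its "shot" number tells which), for a name from the list of things; names that differ only in an ending like _2 or _b are one class to them, and where a whole thing is asked for, a point or a joint stands for the part that bears it (a point fixed in the world has none). Each returns a list of dicts, best first, with "confidence" (0 to 1); they miss things now and then, are a little off and sometimes report something else, mostly with a low value. They report only what shows in the picture. A call takes as long as a camera call.
- env.spot_in(thing, picture): "centre" ([x, y, z] in m, in world coordinates, good to about 4 mm: the middle of the surface that is visible of it).
- env.regions_of(thing, picture): "mask" (420x560 bool, what is visible of it).
- env.landmark_of(thing, picture): "centre" ([x, y, z] in m, in world coordinates, good to about 4 mm: a listed point, or the origin of a listed thing).
The state is a dict: "clock": time; "joint_pos": joint angles; "qvel": joint speeds; "tau": joint torques, N m; "tcp_pos": TCP position; "orientation": TCP orientation; "wrist_force": force on the tool from outside, world axes, zero at the start; "ft_torque": the same for the moment, N m; "finger_gap": finger opening in m; "grip_force": force on a finger pad.
Only numpy, scipy, OpenCV 4.12 (cv2) and the standard library are available. Lean on these libraries where they do the work, as an engineer would, in place of code of your own. Each camera call takes 0.05 s, during which the arm holds its last target. There are 200 camera calls.

## Task

Hinge the drone's folding arm in the assembly jig: gently stand the brass-headed pin from its black holder nose down in the hole of the upper knuckle, where it rests on the arm's own knuckle hidden below. Then push the sprung blue carriage in by its red plate, slowly and lightly (about 10 N at most), feeling for the moment when the pin drops into the arm's hole and catches it; let go of the carriage. Finally press the pin gently down past its sprung detent until its head sits flush, without disturbing the small parts beside the jig.

Things in the scene. Friction and masses are not known exactly. Their poses are not given: they have to be found in the camera images.
- upper_hole (a point): centre of the mouth of the hole in the jig's upper knuckle, on its flat top, 56 mm above the bench. The hole is vertical, 11.2 mm wide with a 2 mm chamfer, and runs through the upper knuckle (heights 40 to 56 mm); an 11.4 mm hole with the same chamfer goes on in line through the lower knuckle (heights 12 to 26 mm). Axes as the jig
- jig: fixed jig: dark steel plate 245x80x10 mm with an aluminium hinge fork, two knuckle plates 64x56 mm. Origin on the bench straight under the hole; z up, x from the hole outwards along the drone arm. The plate spans x = -50 to 195 mm, y = -40 to 40 mm
- carriage: blue carriage on the jig, holding the grey drone arm. Slides in (jig -x) up to 36 mm from its rest stop against a spring: about 3 N at rest, 5 N fully in. Origin on its centre line at bench height, axes as the jig. The arm was clamped by hand: its hole is 112 mm, give or take 10 mm (not measured), in from this origin, so at rest 12 to 32 mm farther out than the jig's holes
- push_face (a point): centre of the outer (jig +x) face of the carriage's upright red plate, where it is pushed, 76 mm above the bench. The plate is 12 mm thick, 60 mm wide, heights 54 to 90 mm. The drone arm passes under it and is at most 46 mm high there; its motor, 52 mm high, is about 110 mm farther out
- pin_head (a point): centre of the brass head (20 mm diameter, 16 mm high; grip here) of the loose hinge pin, about 60 g. The steel shaft below is 10 mm thick, 44 mm long, its last 6 mm tapering to a 4.4 mm nose; z from nose to head. This point is 52 mm above the tip: 56 mm above the bench in the holder, about 91 standing on the arm's knuckle, 64 when home
- pin: the same pin; origin at the tip of its nose, z from nose to head
- pin_holder: fixed black block, 50 mm square and 30 mm high, in whose 12 mm hole (26 mm deep) the pin stands at the start; origin at the centre of its underside
- motor_near: loose silver brushless motor, 28 mm diameter, 25 mm high, beside the jig; origin at the centre of its underside
- camera_gimbal: loose black camera gimbal, 50x46x34 mm, beside the jig; origin at the centre of its underside
- terminal_block: loose green terminal block, 30x18x15 mm, beside the jig; origin at the centre of its underside
- lower_hole (a point): centre of the mouth of the lower knuckle's hole, 26 mm above the bench, same axis as upper_hole. A sprung ball in this hole's wall, 20 mm above the bench, stops the pin some 9 mm short of home; pressing past it takes about 10 N. Above the mouth, at heights 27 to 39 mm, lies the drone arm's own grey knuckle, 24 mm wide, solid but for its 11.6 mm hole with a 2 mm chamfer

How it is judged:
By the outcome, as a careful person would: the job done as asked, in the order asked, and still so for the second after the job is handed in, with the robot touching nothing.
It also fails if it takes over 72 s, if anything falls off the work surface, if the arm or the gripper's body presses on something with over 40 N, if the wrist force passes 120 N, or if a joint passes its speed limit or range.

## Working session

There is one attempt and no reset: what is moved stays moved. The work goes in short steps, Python scripts to look and compute and a tool call to move; the robot and the scene stay as the last step left them, time stands still between calls to the robot, and variables do not carry over. Pictures are saved under pics/ and viewed, at most 10 in all, crops included, and the job is handed in when it is done.

Besides the shell and the picture viewer there is one more tool, called after "Call:" as name([rows], argument=value, ...), one row to a line, values as JSON. move_arm: Moves the arm, as the interface text tells. Its arguments: {"type":"object","properties":{"targets":{"type":"array","items":{"type":"array"}},"squeeze":{"type":"number"}},"required":["targets"]}

```bash
mkdir -p pics; cat > h.py <<'E'
import numpy as np, cv2
from workcell import env
from scipy.spatial.transform import Rotation as R
def tool(s=None):
    s=s or env.get_state(); q=s['orientation']; T=np.eye(4); T[:3,:3]=R.from_quat([q[1],q[2],q[3],q[0]]).as_matrix(); T[:3,3]=s['tcp_pos']; return T
def cam(n):
    T=tool(); p=env.read_camera(n); p['c2w']=T@np.array(p['mount']) if n=='wrist' else np.linalg.inv(np.array(p['extrinsics'])); return p
def proj(p,X):
    c=np.linalg.inv(p['c2w'])@np.append(X,1); f=210/np.tan(np.radians(p['fovy'])/2); return np.array([p['cx']+f*c[0]/-c[2],p['cy']+f*c[1]/c[2]])
def ray(p,uv):
    f=210/np.tan(np.radians(p['fovy'])/2); d=np.array([(uv[0]-p['cx'])/f,-(uv[1]-p['cy'])/f,-1]); d=p['c2w'][:3,:3]@d; return p['c2w'][:3,3],d/np.linalg.norm(d)
def tri(rs):
    A=0;b=0
    for o,d in rs:
        M=np.eye(3)-np.outer(d,d);A=A+M;b=b+M@o
    return np.linalg.solve(A,b)
def atz(r,z): o,d=r; return o+d*(z-o[2])/d[2]
def save(p,n): cv2.imwrite('pics/'+n,cv2.cvtColor(p['pixels'],cv2.COLOR_RGB2BGR))
def say(): 
    s=env.get_state(); print({k:np.round(s[k],4).tolist() for k in('clock','tcp_pos','orientation','wrist_force','finger_gap','grip_force')})
E
python3 - <<'E'
from h import *
say()
np.set_printoptions(precision=4,suppress=True)
for n in('side','top','wrist'):
    p=cam(n); save(p,n+'0.png')
    print(n,[k for k in p if k!='pixels'],p['fovy'],p['cx'],p['cy'],p['c2w'][:3,3], {k:p[k] for k in p if 'dist' in k})
    for t in 'upper_hole jig carriage push_face pin_head pin pin_holder motor_near camera_gimbal terminal_block'.split():
        l=env.landmark_of(t,p)[:2]
        print(t,[(np.round(a['centre'],4).tolist(),round(a['confidence'],2),proj(p,np.array(a['centre'])).round().tolist()) for a in l])
E
```

```text
{'clock': 0.0, 'tcp_pos': [0.156, -0.5529, 0.2032], 'orientation': [-0.0009, 0.9906, 0.137, -0.0], 'wrist_force': [0.0242, 0.1209, -0.7561], 'finger_gap': 0.0855, 'grip_force': 0.0}
side ['fovy', 'cx', 'cy', 'extrinsics', 'shot', 'c2w'] 56.8081774832999 280.8678875262934 209.65638074964252 [ 0.4055 -0.613   0.6424] {}
upper_hole [([0.5182, -0.1608, 0.055], 0.6, [283.0, 266.0])]
jig [([0.5173, -0.1616, -0.0019], 0.71, [282.0, 284.0])]
carriage [([0.5554, -0.2916, 0.0], 0.77, [318.0, 339.0])]
push_face [([0.5556, -0.2945, 0.0842], 0.87, [323.0, 315.0])]
pin_head [([0.5052, 0.2261, 0.0572], 0.45, [247.0, 151.0])]
pin [([0.5017, 0.225, 0.002], 0.66, [246.0, 168.0])]
pin_holder [([0.5001, 0.2229, -0.0016], 0.9, [246.0, 170.0]), ([0.612, -0.2003, -0.0006], 0.49, [333.0, 292.0])]
motor_near [([0.6105, -0.1982, -0.0032], 0.58, [332.0, 292.0])]
camera_gimbal [([0.6009, -0.121, 0.0018], 0.6, [317.0, 261.0])]
terminal_block [([0.4701, -0.2556, -0.0012], 0.5, [268.0, 330.0])]
top ['fovy', 'cx', 'cy', 'extrinsics', 'shot', 'c2w'] 42.679953677964264 281.0933321574879 210.75874286267603 [ 0.3109 -0
[... 347 characters left out ...]
376.0, 237.0])]
pin_head [([0.5019, 0.2307, 0.0506], 0.54, [190.0, 224.0])]
pin [([0.5024, 0.229, 0.0065], 0.46, [194.0, 226.0])]
pin_holder [([0.5034, 0.2295, -0.0019], 0.72, [194.0, 226.0])]
motor_near [([0.553, -0.3003, 0.08], 0.55, [399.0, 200.0]), ([0.613, -0.2035, 0.0009], 0.41, [356.0, 184.0])]
camera_gimbal [([0.6055, -0.1162, -0.0026], 0.78, [323.0, 187.0])]
terminal_block [([0.4705, -0.2495, 0.0002], 0.57, [375.0, 236.0])]
wrist ['fovy', 'cx', 'cy', 'mount', 'shot', 'c2w'] 67.50629056329072 277.51232578920974 208.85895993874615 [ 0.226  -0.5343  0.3745] {}
upper_hole []
jig []
carriage []
push_face []
pin_head []
pin []
pin_holder []
motor_near []
camera_gimbal []
terminal_block []
```

View pics/side0.png

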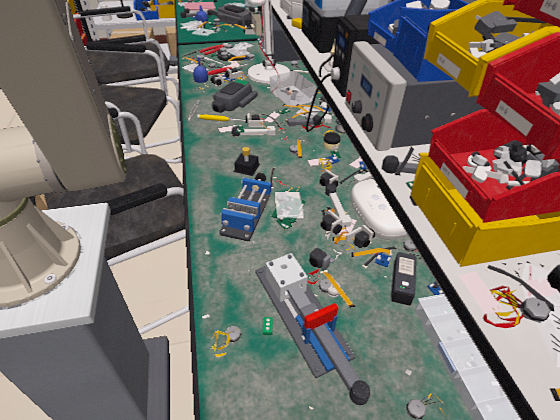

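View pics/top0.png

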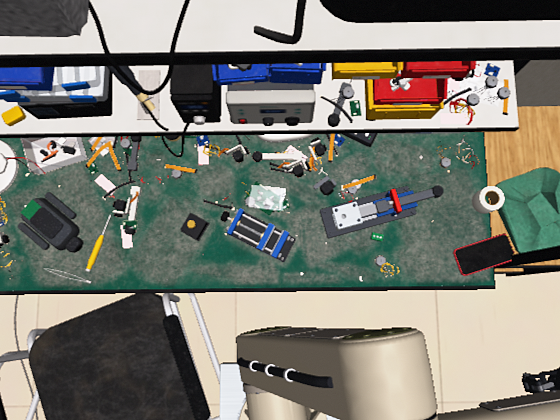

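The side and top views agree. The jig hole is near side px (283,266), with the red plate at (322,315). The pin holder is at side (246,160) and top (194,226). The small parts sit beside the jig. Next I'll pass over the jig for wrist views on the way to the pin.

Call:
move_arm([
  [[380,-260,-60],[0,0,0],-1],
  [[380,-260,-60],[0,0,0],-1],
  [[380,-260,-60],[0,0,0],-1],
  [[380,-260,-60],[0,0,0],-1],
  [[380,-260,-60],[0,0,0],-1],
])

```text
clock: 2.28
tcp_pos: [0.3557, -0.3141, 0.245]
orientation: [0.0, 0.991, 0.137, 0.0]
wrist_force: [0.9, -1.1, 0.4]
finger_gap: 0.0857
grip_force: 0.0
```

Call:
move_arm([
  [[90,-60,-15],[0,0,0],-1],
  [[150,-100,-15],[0,0,0],-1],
  [[150,-100,-15],[0,0,0],-1],
  [[150,-100,-15],[0,0,0],-1],
])

```text
clock: 2.78
tcp_pos: [0.474, -0.1757, 0.2597]
orientation: [0.0, 0.99, 0.14, 0.0]
wrist_force: [0.2, 0.5, -0.2]
finger_gap: 0.0856
grip_force: 0.0
```

```bash
python3 - <<'E'
from h import *
say()
p=cam('wrist'); save(p,'w1.png')
print(p['c2w'].round(3))
for t in 'upper_hole jig carriage push_face motor_near camera_gimbal terminal_block'.split():
    l=env.landmark_of(t,p)[:2]
    print(t,[(np.round(a['centre'],4).tolist(),round(a['confidence'],2),proj(p,np.array(a['centre'])).round().tolist()) for a in l])
E
```

```text
{'clock': 2.775, 'tcp_pos': [0.474, -0.1757, 0.2597], 'orientation': [0.0, 0.9901, 0.1401, 0.0005], 'wrist_force': [0.1827, 0.4866, -0.21], 'finger_gap': 0.0856, 'grip_force': 0.0}
[[ 0.278  0.92   0.277  0.544]
 [-0.961  0.266  0.081 -0.156]
 [ 0.001 -0.289  0.957  0.43 ]
 [ 0.     0.     0.     1.   ]]
upper_hole [([0.5177, -0.1641, 0.0564], 0.76, [278.0, 138.0])]
jig [([0.5153, -0.1605, 0.0019], 0.86, [275.0, 136.0])]
carriage [([0.5535, -0.2899, 0.0023], 0.96, [376.0, 136.0])]
push_face [([0.5579, -0.2942, 0.0775], 0.69, [402.0, 137.0])]
motor_near [([0.606, -0.1997, -0.0015], 0.74, [324.0, 75.0])]
camera_gimbal [([0.6048, -0.1182, -0.0003], 0.86, [262.0, 56.0])]
terminal_block [([0.4743, -0.2505, 0.0006], 0.85, [329.0, 184.0])]
```

View pics/w1.png

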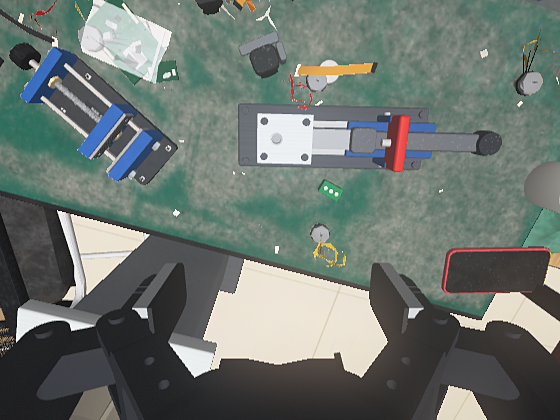

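The wrist view shows the hole at about (277,139) in the silver knuckle plate and the red plate at (400,140). The tool's y axis already lies along the jig axis. Moving over to the pin.

Call:
move_arm([
  [[140,-380,0],[0,0,0],-1],
  [[140,-380,0],[0,0,0],-1],
  [[140,-380,0],[0,0,0],-1],
  [[140,-380,0],[0,0,0],-1],
  [[140,-380,0],[0,0,0],-1],
])

```text
clock: 3.8
tcp_pos: [0.4965, 0.1339, 0.2597]
orientation: [0.0, 0.991, 0.136, 0.0]
wrist_force: [1.0, -0.2, -0.5]
finger_gap: 0.0857
grip_force: 0.0
```

Call:
move_arm([
  [[30,-80,0],[0,0,0],-1],
  [[35,-90,30],[0,0,0],-1],
  [[35,-90,60],[0,0,0],-1],
  [[35,-90,60],[0,0,0],-1],
])

```text
clock: 4.3
tcp_pos: [0.5044, 0.2265, 0.1971]
orientation: [-0.0, 0.99, 0.138, -0.003]
wrist_force: [0.1, -0.2, -0.6]
finger_gap: 0.0855
grip_force: 0.0
```

```bash
python3 - <<'E'
from h import *
say()
p=cam('wrist'); save(p,'w2.png')
for t in 'pin_head pin pin_holder'.split():
    l=env.landmark_of(t,p)[:2]
    print(t,[(np.round(a['centre'],4).tolist(),round(a['confidence'],2),proj(p,np.array(a['centre'])).round().tolist()) for a in l])
m=env.regions_of('pin_head',p)[0]; ys,xs=np.nonzero(m['mask']); print(m['confidence'],xs.mean(),ys.mean(),xs.min(),xs.max(),ys.min(),ys.max())
E
```

```text
{'clock': 4.3, 'tcp_pos': [0.5044, 0.2265, 0.1971], 'orientation': [-0.0002, 0.9904, 0.1381, -0.0028], 'wrist_force': [0.1371, -0.1755, -0.6222], 'finger_gap': 0.0855, 'grip_force': 0.0}
pin_head [([0.5048, 0.2302, 0.0575], 0.82, [273.0, 187.0])]
pin [([0.5003, 0.2261, 0.0055], 0.91, [276.0, 181.0])]
pin_holder [([0.5017, 0.2259, 0.001], 0.91, [277.0, 179.0])]
0.85 276.04324324324324 191.0918918918919 266 286 180 202
```

View pics/w2.png

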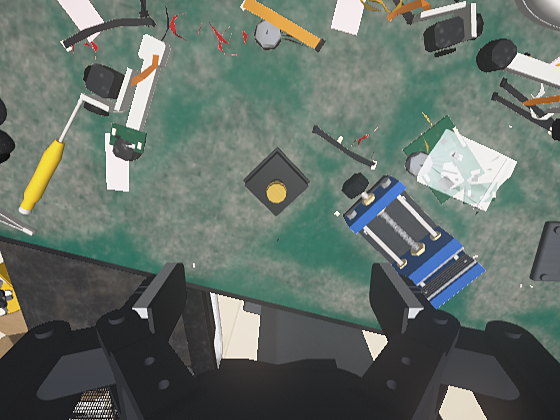

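The pin's brass head sits at px (276,191) in its holder. I'll go down half-way and take a second view to triangulate.

Call:
move_arm([
  [[0,0,50],[0,0,0],-1],
  [[0,0,80],[0,0,0],-1],
  [[0,0,80],[0,0,0],-1],
])

```text
clock: 4.92
tcp_pos: [0.5048, 0.2265, 0.1183]
orientation: [-0.0, 0.99, 0.138, -0.002]
wrist_force: [0.9, -0.2, -0.2]
finger_gap: 0.0856
grip_force: 0.0
```

```bash
python3 - <<'E'
from h import *
say()
p=cam('wrist'); save(p,'w3.png')
def blob(p,near):
    h=cv2.cvtColor(p['pixels'],cv2.COLOR_RGB2HSV); m=cv2.inRange(h,(15,100,90),(32,255,255))
    n,l,st,c=cv2.connectedComponentsWithStats(m); i=1+np.argmin(np.linalg.norm(c[1:]-near,axis=1)+1e3*(st[1:,4]<80)); return c[i],st[i]
l=env.landmark_of('pin_head',p)[0]; print(l['centre'],l['confidence'])
c,st=blob(p,proj(p,np.array(l['centre']))); print(c,st)
r2=ray(p,c); r1=ray({**p,'c2w':None} if 0 else p,c)
# first view
import cv2
p1=dict(p); T=np.eye(4); T[:3,:3]=R.from_quat([.9904,.1381,-.0028,-.0002]).as_matrix(); T[:3,3]=[.5044,.2265,.1971]; p1['c2w']=T@np.array(p['mount'])
p1['pixels']=cv2.cvtColor(cv2.imread('pics/w2.png'),cv2.COLOR_BGR2RGB); c1,s1=blob(p1,(276,191)); print(c1,s1)
r1=ray(p1,c1)
print('tri',tri([r1,r2]),'at.062',atz(r1,.063),atz(r2,.063))
T=tool(); d=T[:3,:3].T@(np.r_[atz(r2,.063)[:2],.056+.0]-T[:3,3]); print('tool d',d*1000)
s=cam('side'); l=env.landmark_of('pin_head',s)[0]; cs,ss=blob(s,proj(s,np.array(l['centre']))); print(l['centre'],cs,ss,tri([r1,r2,ray(s,cs)]))
E
```

```text
{'clock': 4.925, 'tcp_pos': [0.5048, 0.2265, 0.1183], 'orientation': [-0.0004, 0.9904, 0.1379, -0.0017], 'wrist_force': [0.8894, -0.184, -0.243], 'finger_gap': 0.0856, 'grip_force': 0.0}
[0.4991, 0.2323, 0.0612] 0.78
[275.38273616 217.10749186] [262 203  27  29 614]
[275.94285714 191.60571429] [266 181  20  22 350]
tri [0.50075093 0.22643731 0.05863583] at.062 [0.50179505 0.22675255 0.063     ] [0.50217846 0.22676309 0.063     ]
tool d [-4.95500489 -0.72044377 65.02222081]
[0.5044, 0.2227, 0.0575] [213.75167785 117.26845638] [199 114  30   7 149] [0.490304   0.23688526 0.13445906]
```

Call:
move_arm([
  [[-3,-1,40],[0,0,0],-1],
  [[-3,-1,70],[0,0,0],-1],
  [[-3,-1,82],[0,0,0],-1],
  [[-3,-1,82],[0,0,0],-1],
  [[-3,-1,82],[0,0,0],0.2],
], squeeze=25)

```text
clock: 5.75
tcp_pos: [0.5044, 0.2275, 0.0391]
orientation: [-0.001, 0.99, 0.139, 0.001]
wrist_force: [0.8, 0.3, 0.6]
finger_gap: 0.0697
grip_force: 0.0
```

Call:
move_arm([
  [[0,0,0],[0,0,0],0.6],
  [[0,0,0],[0,0,0],1],
  [[0,0,0],[0,0,0],1],
  [[0,0,0],[0,0,0],1],
  [[0,0,0],[0,0,0],1],
])

```text
clock: 6.38
tcp_pos: [0.503, 0.2271, 0.0374]
orientation: [-0.001, 0.99, 0.139, -0.0]
wrist_force: [-0.0, 0.1, -0.2]
finger_gap: -0.0001
grip_force: 0.0
```

The fingers shut on nothing. I'll look before doing anything else.

```bash
python3 - <<'E'
from h import *
say()
p=cam('wrist'); s=cam('side')
T=tool(); print('tcp in wrist',proj(p,T[:3,3]))
a=cv2.resize(p['pixels'][120:400,140:420],(560,560)); b=cv2.resize(s['pixels'][90:190,200:300],(560,560))
x=np.hstack([a,b]); x=cv2.resize(x,(800,400)); save({'pixels':x},'c4.png')
for n,q in(('w',p),('s',s)):
  l=env.landmark_of('pin_head',q)[:2]; print(n,[(np.round(a['centre'],4),a['confidence']) for a in l])
E
```

```text
{'clock': 6.375, 'tcp_pos': [0.503, 0.2271, 0.0374], 'orientation': [-0.0009, 0.9903, 0.1388, -0.0002], 'wrist_force': [-0.0374, 0.0972, -0.2007], 'finger_gap': -0.0001, 'grip_force': 0.0}
tcp in wrist [276.40262414 243.10480533]
w [(array([0.5014, 0.2326, 0.055 ]), 0.55)]
s [(array([ 0.5152, -0.1661,  0.0528]), 0.67), (array([ 0.4702, -0.2559, -0.0031]), 0.4)]
```

View pics/c4.png

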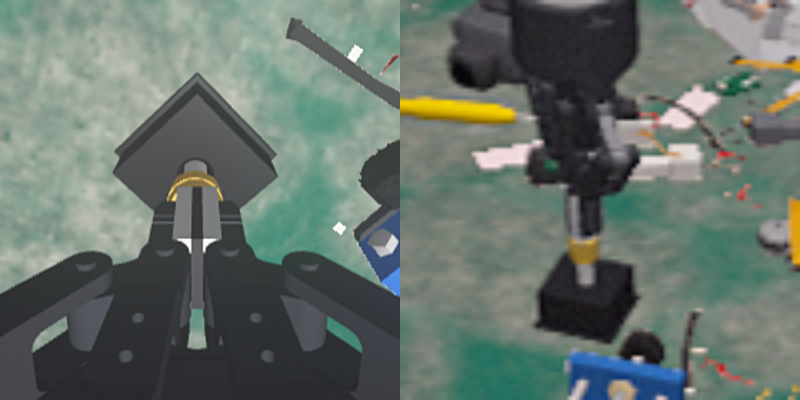

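```bash
python3 - <<'E'
from h import *
p=cam('wrist'); s=cam('side'); T=tool()
for z in(.03,.037,.048,.056,.064,.07,.08):
    X=np.array([.502,.2267,z]); print(z,proj(p,X).round(1),proj(s,X).round(1))
print('tcp',proj(p,T[:3,3]),proj(s,T[:3,3]))
a=cv2.resize(p['pixels'][200:340,206:346],(560,560),interpolation=2); b=cv2.resize(s['pixels'][125:175,220:270],(560,560),interpolation=2)
save({'pixels':cv2.resize(np.hstack([a,b]),(800,400))},'c5.png')
E
```

```text
0.03 [276.6 239.9] [245.8 159.3]
0.037 [276.5 244.5] [245.7 157.2]
0.048 [276.4 252.4] [245.5 153.7]
0.056 [276.4 258.8] [245.4 151.2]
0.064 [276.3 265.8] [245.2 148.6]
0.07 [276.2 271.5] [245.1 146.7]
0.08 [276.1 282. ] [245.  143.4]
tcp [276.33708833 243.05212707] [246.02361906 156.91060819]
```

View pics/c5.png

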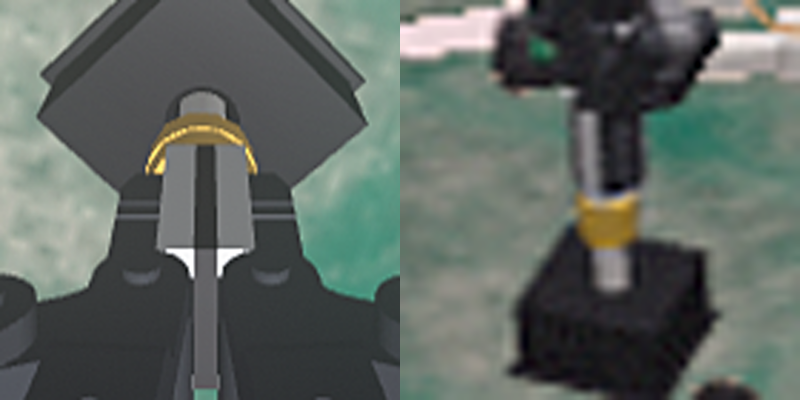

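```bash
python3 - <<'E'
from h import *
p=cam('wrist'); s=cam('side'); T=tool()
for x in(-11,0,11):
  for z in(0,-10,-19,-27,-40,-50,-60):
    X=(T@np.array([x/1e3,0,z/1e3,1]))[:3]; print(x,z,X[2].round(3),proj(p,X).round(1),proj(s,X).round(1))
st=env.get_state(); print(st['joint_pos'],st['tau'])
E
```

```text
-11 0 0.037 [276.4 260.2] [242.2 158. ]
-11 -10 0.047 [276.3 268.1] [242.  154.9]
-11 -19 0.056 [276.3 276. ] [241.8 152. ]
-11 -27 0.064 [276.2 283.7] [241.7 149.5]
-11 -40 0.077 [276.1 297.9] [241.4 145.2]
-11 -50 0.087 [276.  310.6] [241.3 141.9]
-11 -60 0.097 [276.  325.1] [241.1 138.6]
0 0 0.037 [276.4 243.1] [246.  156.9]
0 -10 0.047 [276.3 250.2] [245.9 153.8]
0 -19 0.056 [276.3 257.3] [245.7 150.9]
0 -27 0.064 [276.2 264.3] [245.6 148.4]
0 -40 0.077 [276.1 277.2] [245.4 144.2]
0 -50 0.087 [276.  288.6] [245.2 140.9]
0 -60 0.097 [275.9 301.9] [245.  137.5]
11 0 0.037 [276.3 225.5] [249.8 155.8]
11 -10 0.047 [276.3 231.7] [249.7 152.7]
11 -19 0.056 [276.2 237.9] [249.6 149.9]
11 -27 0.064 [276.2 244.1] [249.5 147.3]
11 -40 0.077 [276.1 255.5] [249.3 143.1]
11 -50 0.087 [276.  265.7] [249.1 139.8]
11 -60 0.097 [275.9 277.5] [249.  136.5]
[ 2.77586340e-01  3.75611585e-01 -2.93005160e-01  9.02233341e-01
  1.70927632e-03  3.14078179e+00] [ 1.07426018e-03 -4.75732005e+01  2.59468263e+01  1.90766637e-03
  5.98942686e-03 -2.04995274e-06]
```

By the image, the shut fingertips stand about 28 mm higher than the nominal TCP, just on top of the head. The pin itself is undisturbed. I'll reopen, go 18 mm lower and close again.

Call:
move_arm([
  [[-1,0,-8],[0,0,0],-1],
  [[-1,0,-8],[0,0,0],-1],
  [[-1,0,-8],[0,0,0],-1],
  [[-1,0,5],[0,0,0],-1],
  [[-1,0,18],[0,0,0],-1],
])

```text
clock: 7.4
tcp_pos: [0.5017, 0.2268, 0.0182]
orientation: [-0.001, 0.99, 0.139, -0.0]
wrist_force: [0.1, -0.1, -0.3]
finger_gap: 0.0851
grip_force: 0.0
```

Call:
move_arm([
  [[0,0,0],[0,0,0],-1],
  [[0,0,0],[0,0,0],0.2],
  [[0,0,0],[0,0,0],1],
  [[0,0,0],[0,0,0],1],
  [[0,0,0],[0,0,0],1],
])

```text
clock: 8.02
tcp_pos: [0.5024, 0.227, 0.0198]
orientation: [-0.001, 0.99, 0.139, 0.0]
wrist_force: [-0.3, 0.1, 1.6]
finger_gap: 0.0188
grip_force: 24.6
```

Call:
move_arm([
  [[0,0,0],[0,0,0],1],
  [[0,0,0],[0,0,0],1],
])

```text
clock: 8.28
tcp_pos: [0.5024, 0.227, 0.0198]
orientation: [-0.001, 0.99, 0.139, 0.0]
wrist_force: [0.5, -0.2, 2.0]
finger_gap: 0.0189
grip_force: 24.7
```

Call:
move_arm([
  [[0,0,-20],[0,0,0],1],
  [[0,0,-60],[0,0,0],1],
  [[0,0,-110],[0,0,0],1],
  [[0,0,-150],[0,0,0],1],
  [[0,0,-150],[0,0,0],1],
], squeeze=40)

```text
clock: 8.9
tcp_pos: [0.5043, 0.2273, 0.1729]
orientation: [-0.001, 0.99, 0.139, 0.003]
wrist_force: [0.3, 0.5, -0.8]
finger_gap: 0.0182
grip_force: 39.2
```

Call:
move_arm([
  [[-90,370,0],[0,0,0],1],
  [[-90,370,0],[0,0,0],1],
  [[-90,370,0],[0,0,0],1],
  [[-90,370,0],[0,0,0],1],
  [[-90,370,0],[0,0,0],1],
])

```text
clock: 9.52
tcp_pos: [0.5135, -0.0873, 0.1673]
orientation: [-0.001, 0.99, 0.139, -0.001]
wrist_force: [0.4, -0.3, -1.1]
finger_gap: 0.0182
grip_force: 39.4
```

Call:
move_arm([
  [[-20,80,0],[0,0,0],1],
  [[-20,80,0],[0,0,0],1],
  [[-20,80,0],[0,0,0],1],
])

```text
clock: 9.9
tcp_pos: [0.5165, -0.1688, 0.1673]
orientation: [-0.002, 0.991, 0.137, -0.001]
wrist_force: [0.0, 0.1, -0.9]
finger_gap: 0.0183
grip_force: 39.4
```

```bash
python3 - <<'E'
from h import *
say()
p=cam('wrist'); save(p,'w5.png')
for t in('upper_hole','pin','pin_head','jig','push_face','carriage'):
  print(t,[(np.round(a['centre'],4),round(a['confidence'],2),proj(p,np.array(a['centre'])).round(1)) for a in env.landmark_of(t,p)[:2]])
w1=cv2.cvtColor(cv2.imread('pics/w1.png'),cv2.COLOR_BGR2RGB)
a=cv2.resize(w1[105:175,240:325],None,fx=4.7,fy=4.7,interpolation=2); b=cv2.resize(p['pixels'][80:280,190:390],(400,400),interpolation=2)
H=np.zeros((400,400,3),np.uint8); H[:329,:399]=a[:329,:399]
save({'pixels':np.hstack([H,b])},'c6.png')
E
```

```text
{'clock': 9.9, 'tcp_pos': [0.5165, -0.1688, 0.1673], 'orientation': [-0.0017, 0.9905, 0.1375, -0.0011], 'wrist_force': [0.0482, 0.0967, -0.8599], 'finger_gap': 0.0183, 'grip_force': 39.4265}
upper_hole [(array([ 0.5158, -0.1614,  0.0601]), 0.92, array([269.1, 195.2])), (array([ 0.6087, -0.2004,  0.0017]), 0.7, array([332.1, 105.6]))]
pin [(array([ 0.5166, -0.1687,  0.152 ]), 0.55, array([276.4, 233.3]))]
pin_head [(array([ 0.5181, -0.1653,  0.2036]), 0.65, array([269.7, 268.6]))]
jig [(array([ 0.5127, -0.1632, -0.0026]), 0.82, array([271.6, 184.1]))]
push_face [(array([ 0.5539, -0.2938,  0.0771]), 0.65, array([429.3, 199.6]))]
carriage [(array([ 0.5548, -0.2912,  0.0044]), 0.87, array([396.4, 180.4]))]
```

View pics/c6.png

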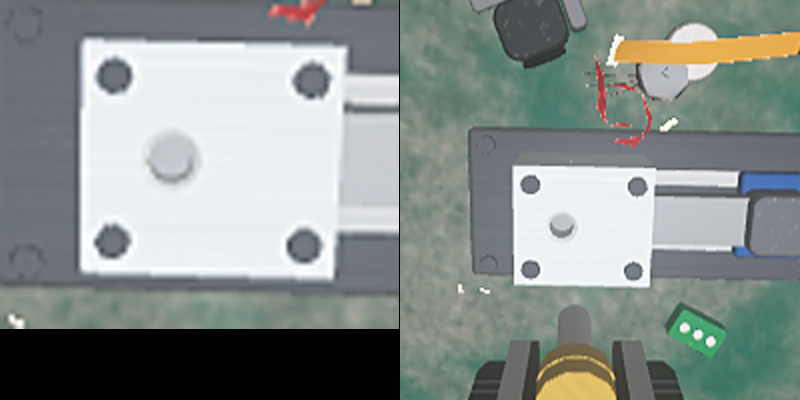

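The hole mouth shows at about (271,192). The pin's nose is at (277,234), upright in the grip. I'll refine the hole centre from both wrist views.

```bash
python3 - <<'E'
from h import *
p=cam('wrist'); say()
def hole(img,c):
    g=cv2.cvtColor(img,cv2.COLOR_RGB2GRAY); x,y=map(int,c); m=(g<225).astype(np.uint8)
    w=np.zeros_like(m); w[y-12:y+13,x-12:x+13]=m[y-12:y+13,x-12:x+13]
    n,l,st,ce=cv2.connectedComponentsWithStats(w); i=1+np.argmax(st[1:,4]); 
    pts=cv2.findContours((l==i).astype(np.uint8),0,1)[0][0]; e=cv2.fitEllipse(pts); print(st[i],ce[i],e,'plate',np.median(g[y-20:y+20,x-20:x+20])); return np.array(e[0])
h2=hole(p['pixels'],(271,192)); w1=cv2.cvtColor(cv2.imread('pics/w1.png'),cv2.COLOR_BGR2RGB); h1=hole(w1,(277,138))
p1=dict(p); T=np.eye(4); T[:3,:3]=R.from_quat([.9901,.1401,.0005,0]).as_matrix(); T[:3,3]=[.474,-.1757,.2597]; p1['c2w']=T@np.array(p['mount'])
r=[ray(p1,h1),ray(p,h2)]; print(tri(r),atz(r[0],.056),atz(r[1],.056))
T=tool()
for x in(-3,0,3):
  for z in(16,):
    print('tip',x,proj(p,(T@np.array([x/1e3,0,-.001*-0-0.0+z/1e3*1,1]))[:3]),proj(p,(T@np.array([x/1e3,0,z/1e3,1]))[:3]))
g=p['pixels'][222:262,255:300].mean(2).astype(int); 
for r_ in g[::3]: print(' '.join(map(str,r_[::2])))
print((T[:3,:3].T@(np.r_[atz(r[1],.056)]-T[:3,3]))*1000)
E
```

```text
{'clock': 10.3, 'tcp_pos': [0.5174, -0.1669, 0.1689], 'orientation': [-0.0008, 0.9902, 0.1397, -0.0], 'wrist_force': [0.4748, 0.1686, -0.3763], 'finger_gap': 0.0182, 'grip_force': 39.4266}
[266 187  14  15 154] [272.88311688 194.        ] ((272.8821105957031, 194.0371856689453), (12.720134735107422, 13.728108406066895), 128.1758270263672) plate 240.0
[271 133  12  12 112] [276.45535714 138.48214286] ((276.4404296875, 138.4788360595703), (10.779352188110352, 11.499605178833008), 162.30201721191406) plate 238.0
[ 0.51714264 -0.16280421  0.05476075] [ 0.51722771 -0.16277022  0.056     ] [ 0.51745074 -0.16274931  0.056     ]
tip -3 [276.7959516  237.60448766] [276.7959516  237.60448766]
tip 0 [276.79486261 233.20294035] [276.79486261 233.20294035]
tip 3 [276.79376409 228.76281939] [276.79376409 228.76281939]
253 253 252 250 249 248 248 248 247 248 246 246 246 246 246 246 244 244 244 244 244 242 242
131 135 133 133 134 132 134 138 139 134 132 135 131 130 136 127 129 132 129 128 117 116 120
126 137 139 134 133 134 141 149 140 138 144 154 155 145 138 134 137 144 148 145 139 134 136
133 136 
[... 289 characters left out ...]
26 136 103 112 114 114 114 118 121 123 136 138 133 130 139 134 135 134
124 132 136 136 136 133 134 104 111 114 113 113 117 120 121 133 145 139 130 130 129 127 124
123 131 142 143 144 145 148 103 111 113 113 112 115 120 121 123 140 138 130 124 122 119 124
128 134 139 138 138 132 129 103 110 112 112 110 114 117 119 123 128 129 125 119 129 134 133
73 63 88 127 120 116 121 106 104 96 98 98 96 97 100 119 126 118 121 124 131 63 64
57 64 68 113 111 101 89 91 94 94 93 93 94 95 95 96 96 99 118 116 125 64 67
59 64 67 110 88 89 88 85 127 151 155 154 154 173 151 107 92 96 98 106 118 63 64
59 62 69 87 83 118 149 107 88 89 92 93 95 94 94 92 126 177 107 95 113 61 64
[  1.1524466   -3.79770053 112.93613095]
```

Call:
move_arm([
  [[2,-4,0],[0,0,0],1],
  [[2,-4,40],[0,0,0],1],
  [[2,-4,80],[0,0,0],1],
  [[2,-4,90],[0,0,0],1],
  [[2,-4,90],[0,0,0],1],
])

```text
clock: 10.92
tcp_pos: [0.518, -0.1632, 0.0788]
orientation: [-0.001, 0.99, 0.139, -0.0]
wrist_force: [-0.2, 0.9, -1.0]
finger_gap: 0.0186
grip_force: 39.4
```

```bash
python3 - <<'E'
from h import *
p=cam('wrist'); say()
T=tool(); X=np.array([.5173,-.1628,.056]); print('hole',proj(p,X),(T[:3,:3].T@(X-T[:3,3]))*1000)
print('tip nominal',proj(p,(T@np.array([0,0,.016,1]))[:3]),proj(p,(T@np.array([-.0015,0,.016,1]))[:3]))
b=cv2.resize(p['pixels'][180:300,217:337],(600,600),interpolation=2); save({'pixels':b},'c7.png')
E
```

```text
{'clock': 10.975, 'tcp_pos': [0.5187, -0.1637, 0.0798], 'orientation': [-0.0005, 0.9903, 0.1388, 0.0003], 'wrist_force': [0.7197, -0.5975, -1.0776], 'finger_gap': 0.0184, 'grip_force': 39.4368}
hole [275.70495157 230.09704737] [-1.16288355 -1.21517156 23.82681184]
tip nominal [277.5500854  232.78598407] [277.54935058 235.00347264]
```

View pics/c7.png

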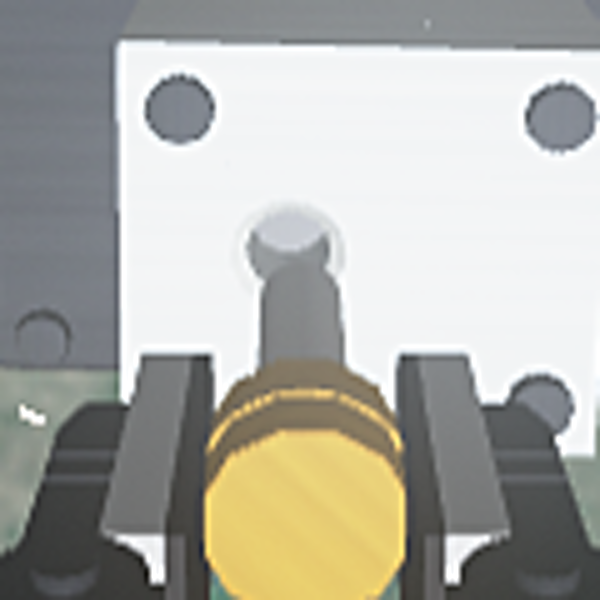

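The nose hangs over the hole's near edge: hole centre (275.6,230.6), nose column 277.4. I'll correct by about 1 mm and lower gently.

Call:
move_arm([
  [[1,-1,0],[0,0,0],1],
  [[1,-1,4],[0,0,0],1],
  [[1,-1,8],[0,0,0],1],
  [[1,-1,12],[0,0,0],1],
  [[1,-1,12],[0,0,0],1],
])

```text
clock: 11.6
tcp_pos: [0.5183, -0.1621, 0.0662]
orientation: [-0.001, 0.99, 0.139, -0.001]
wrist_force: [0.4, 1.0, -0.8]
finger_gap: 0.0187
grip_force: 39.4
```

Call:
move_arm([
  [[0,0,2],[0,0,0],1],
  [[0,0,4],[0,0,0],1],
  [[0,0,6],[0,0,0],1],
  [[0,0,6],[0,0,0],1],
])

```text
clock: 12.1
tcp_pos: [0.5186, -0.162, 0.0605]
orientation: [-0.001, 0.99, 0.139, -0.0]
wrist_force: [-0.5, 1.5, -1.0]
finger_gap: 0.0179
grip_force: 39.4
```

Call:
move_arm([
  [[0,0,1],[0,0,0],1],
  [[0,0,2],[0,0,0],1],
  [[0,0,3],[0,0,0],1],
  [[0,0,3],[0,0,0],1],
])

```text
clock: 12.6
tcp_pos: [0.5186, -0.1621, 0.0576]
orientation: [-0.001, 0.99, 0.139, -0.0]
wrist_force: [0.5, 2.5, -1.1]
finger_gap: 0.0183
grip_force: 39.5
```

Call:
move_arm([
  [[0,0,1],[0,0,0],1],
  [[0,0,1],[0,0,0],1],
  [[0,0,2],[0,0,0],1],
  [[0,0,2],[0,0,0],1],
])

```text
clock: 13.1
tcp_pos: [0.5187, -0.1621, 0.0557]
orientation: [-0.001, 0.99, 0.139, -0.0]
wrist_force: [0.2, 2.2, 0.5]
finger_gap: 0.0178
grip_force: 39.5
```

Call:
move_arm([
  [[0,-0.5,0],[0,0,0],1],
  [[0,-0.5,0.5],[0,0,0],1],
  [[0,-0.5,0.5],[0,0,0],1],
])

```text
clock: 13.48
tcp_pos: [0.5187, -0.162, 0.0553]
orientation: [-0.001, 0.99, 0.139, -0.0]
wrist_force: [-0.5, 1.0, -0.2]
finger_gap: 0.0182
grip_force: 39.5
```

Call:
move_arm([
  [[0,0,0.5],[0,0,0],1],
  [[0,0,1],[0,0,0],1],
  [[0,0,1],[0,0,0],1],
])

```text
clock: 13.85
tcp_pos: [0.5189, -0.1619, 0.0547]
orientation: [-0.001, 0.99, 0.139, 0.0]
wrist_force: [-0.6, 1.9, 4.3]
finger_gap: 0.018
grip_force: 39.8
```

Contact at about 4 N, with the pin resting on the arm's knuckle. I'll ease off, open and rise.

Call:
move_arm([
  [[0,0,-0.7],[0,0,0],1],
  [[0,0,-0.7],[0,0,0],0.7],
  [[0,0,-0.7],[0,0,0],0.2],
  [[0,0,-0.7],[0,0,0],-0.3],
  [[0,0,-0.7],[0,0,0],-1],
])

```text
clock: 14.48
tcp_pos: [0.5187, -0.1619, 0.0549]
orientation: [-0.001, 0.99, 0.139, -0.0]
wrist_force: [0.1, -0.1, -0.4]
finger_gap: 0.0695
grip_force: 0.0
```

Call:
move_arm([
  [[0,0,-1],[0,0,0],-1],
  [[0,0,-20],[0,0,0],-1],
  [[0,0,-60],[0,0,0],-1],
  [[0,0,-110],[0,0,0],-1],
  [[0,0,-110],[0,0,0],-1],
])

```text
clock: 15.1
tcp_pos: [0.5215, -0.1633, 0.1695]
orientation: [0.002, 0.99, 0.139, 0.003]
wrist_force: [0.8, 0.5, 0.6]
finger_gap: 0.0857
grip_force: 0.0
```

```bash
python3 - <<'E'
from h import *
p=cam('wrist'); say(); s=cam('side')
for n,q in(('w',p),('s',s)):
  for t in('pin_head','push_face','carriage','upper_hole'):
    print(n,t,[(np.round(a['centre'],4),round(a['confidence'],2)) for a in env.landmark_of(t,q)[:2]])
T=tool()
X=np.array([.5173,-.1628,.091]);print(proj(p,X),proj(s,X))
a=cv2.resize(p['pixels'][130:330,190:440],(500,400)); b=cv2.resize(s['pixels'][225:345,245:335],(300,400),interpolation=2); save({'pixels':np.hstack([a,b])},'c8.png')
E
```

```text
{'clock': 15.15, 'tcp_pos': [0.5202, -0.1626, 0.1671], 'orientation': [0.0005, 0.9903, 0.1388, 0.0018], 'wrist_force': [-0.1587, -0.8572, -0.2133], 'finger_gap': 0.0857, 'grip_force': 0.0}
w pin_head [(array([ 0.5165, -0.1545,  0.094 ]), 0.68)]
w push_face [(array([ 0.5584, -0.2963,  0.0772]), 0.58)]
w carriage [(array([ 0.5552, -0.2874,  0.0023]), 0.69)]
w upper_hole [(array([ 0.517 , -0.1591,  0.0588]), 0.97)]
s pin_head [(array([ 0.5166, -0.1604,  0.0926]), 0.62), (array([ 0.6123, -0.2018, -0.0028]), 0.23)]
s push_face [(array([ 0.5543, -0.2966,  0.0805]), 0.73)]
s carriage [(array([ 0.5516, -0.2876,  0.0026]), 0.92)]
s upper_hole [(array([ 0.5161, -0.1616,  0.0542]), 0.87)]
[274.34519385 210.66446449] [283.28825133 254.52500091]
```

View pics/c8.png

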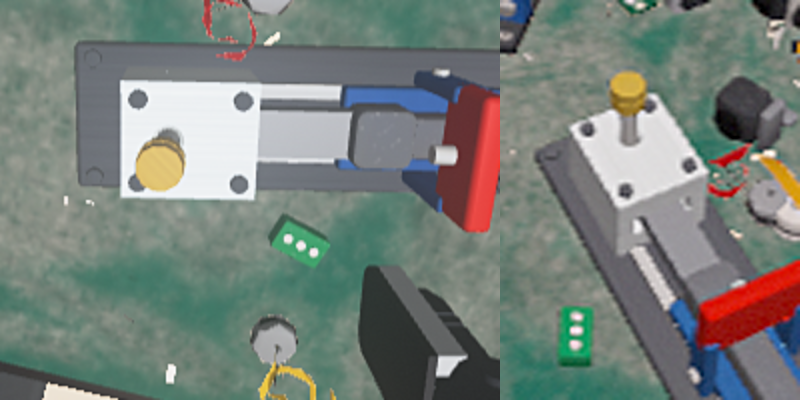

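The pin stands in the upper hole with its head at about 92 mm. Next I'll move out past the red plate with the fingers shut.

Call:
move_arm([
  [[-2,60,0],[0,0,0],0],
  [[-2,120,0],[0,0,0],1],
  [[-2,172,0],[0,0,0],1],
  [[-2,172,0],[0,0,0],1],
  [[-2,172,30],[0,0,0],1],
])

```text
clock: 16.23
tcp_pos: [0.5652, -0.329, 0.1361]
orientation: [0.0, 0.99, 0.138, 0.001]
wrist_force: [0.0, -0.2, -0.3]
finger_gap: 0.0003
grip_force: 0.0
```

Call:
move_arm([
  [[0,0,40],[0,0,0],1],
  [[0,0,75],[0,0,0],1],
  [[0,0,96],[0,0,0],1],
  [[0,0,96],[0,0,0],1],
  [[0,0,96],[0,0,0],1],
])

```text
clock: 16.85
tcp_pos: [0.5644, -0.3274, 0.0398]
orientation: [-0.001, 0.99, 0.139, 0.0]
wrist_force: [0.1, -0.3, 0.0]
finger_gap: -0.0003
grip_force: 0.0
```

```bash
python3 - <<'E'
from h import *
p=cam('wrist'); say(); s=cam('side')
T=tool(); print(proj(s,T[:3,3]))
a=cv2.resize(p['pixels'][130:330,150:400],(500,400)); b=cv2.resize(s['pixels'][225:385,265:385],(300,400),interpolation=2); save({'pixels':np.hstack([a,b])},'c9.png')
E
```

```text
{'clock': 16.9, 'tcp_pos': [0.5648, -0.3278, 0.0402], 'orientation': [-0.0002, 0.9903, 0.139, 0.0006], 'wrist_force': [0.9922, 0.349, 0.184], 'finger_gap': -0.0002, 'grip_force': 0.0}
[332.07866483 345.73361476]
```

View pics/c9.png

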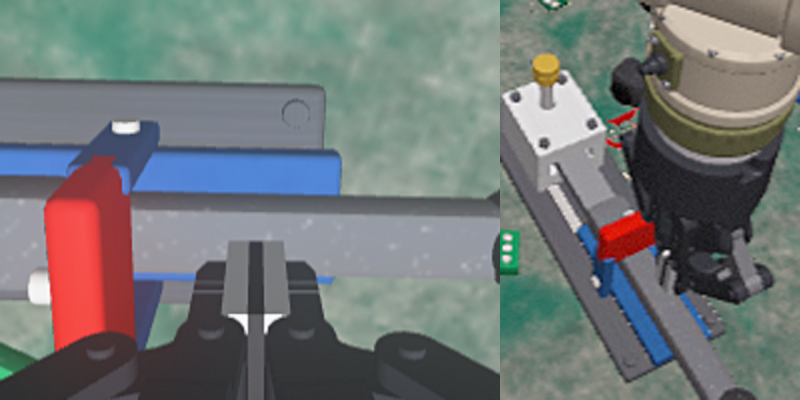

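The shut fingers stand 19 mm outside the red plate, over the arm, and the linkage is clear above the plate. Approaching.

Call:
move_arm([
  [[0,-4,0],[0,0,0],1],
  [[0,-8,0],[0,0,0],1],
  [[0,-12,0],[0,0,0],1],
  [[0,-14,0],[0,0,0],1],
  [[0,-14,0],[0,0,0],1],
])

```text
clock: 17.58
tcp_pos: [0.56, -0.314, 0.0387]
orientation: [-0.001, 0.99, 0.139, -0.0]
wrist_force: [-0.2, -0.2, -0.8]
finger_gap: -0.0002
grip_force: 0.0
```

Call:
move_arm([
  [[0,-1,0],[0,0,0],1],
  [[0,-2,0],[0,0,0],1],
  [[0,-3,0],[0,0,0],1],
  [[0,-4,0],[0,0,0],1],
  [[0,-4,0],[0,0,0],1],
])

```text
clock: 18.2
tcp_pos: [0.559, -0.3103, 0.0387]
orientation: [-0.001, 0.99, 0.139, -0.0]
wrist_force: [1.0, -0.0, -0.0]
finger_gap: 0.0001
grip_force: 0.0
```

Call:
move_arm([
  [[0,-1,0],[0,0,0],1],
  [[0,-2,0],[0,0,0],1],
  [[0,-3,0],[0,0,0],1],
  [[0,-4,0],[0,0,0],1],
  [[0,-4,0],[0,0,0],1],
])

```text
clock: 18.82
tcp_pos: [0.5581, -0.3068, 0.0388]
orientation: [-0.001, 0.99, 0.139, 0.0]
wrist_force: [0.3, -4.0, -2.3]
finger_gap: -0.0001
grip_force: 2.0
```

Call:
move_arm([
  [[0,-1,0],[0,0,0],1],
  [[0,-2,0],[0,0,0],1],
  [[0,-3,0],[0,0,0],1],
  [[0,-4,0],[0,0,0],1],
  [[0,-4,0],[0,0,0],1],
])

```text
clock: 19.45
tcp_pos: [0.5569, -0.3025, 0.0388]
orientation: [-0.001, 0.99, 0.139, -0.0]
wrist_force: [1.9, -3.2, -1.6]
finger_gap: -0.0004
grip_force: 1.8
```

Contact, with about 4 N of spring force, from TCP y ≈ -0.308. Another 5 mm, then finer steps.

Call:
move_arm([
  [[0,-1,0],[0,0,0],1],
  [[0,-2,0],[0,0,0],1],
  [[0,-3,0],[0,0,0],1],
  [[0,-4,0],[0,0,0],1],
  [[0,-5,0],[0,0,0],1],
])

```text
clock: 20.08
tcp_pos: [0.5556, -0.2978, 0.0388]
orientation: [-0.001, 0.99, 0.139, 0.0]
wrist_force: [3.5, -4.5, -2.8]
finger_gap: -0.0003
grip_force: 2.3
```

Call:
move_arm([
  [[0,-0.4,0],[0,0,0],1],
  [[0,-0.8,0],[0,0,0],1],
  [[0,-1.2,0],[0,0,0],1],
  [[0,-1.6,0],[0,0,0],1],
  [[0,-1.6,0],[0,0,0],1],
])

```text
clock: 20.7
tcp_pos: [0.5552, -0.2963, 0.0388]
orientation: [-0.001, 0.99, 0.139, 0.0]
wrist_force: [3.6, -3.4, -2.3]
finger_gap: 0.0002
grip_force: 2.2
```

Call:
move_arm([
  [[0.6,-0.4,0],[0,0,0],1],
  [[0.6,-0.8,0],[0,0,0],1],
  [[0.6,-1.2,0],[0,0,0],1],
  [[0.6,-1.6,0],[0,0,0],1],
  [[0.6,-2,0],[0,0,0],1],
])

```text
clock: 21.32
tcp_pos: [0.5547, -0.2943, 0.0388]
orientation: [-0.001, 0.99, 0.139, -0.0]
wrist_force: [0.4, -4.8, 1.1]
finger_gap: -0.0003
grip_force: 2.3
```

Call:
move_arm([
  [[0,-0.4,0],[0,0,0],1],
  [[0,-0.8,0],[0,0,0],1],
  [[0,-1.2,0],[0,0,0],1],
  [[0,-1.6,0],[0,0,0],1],
  [[0,-2,0],[0,0,0],1],
])

```text
clock: 21.95
tcp_pos: [0.5543, -0.2924, 0.0388]
orientation: [-0.001, 0.99, 0.139, -0.0]
wrist_force: [-0.3, -6.1, 0.6]
finger_gap: -0.0002
grip_force: 2.4
```

Call:
move_arm([
  [[0,-0.3,0],[0,0,0],1],
  [[0,-0.6,0],[0,0,0],1],
  [[0,-0.9,0],[0,0,0],1],
  [[0,-0.9,0],[0,0,0],1],
])

```text
clock: 22.45
tcp_pos: [0.554, -0.2915, 0.0387]
orientation: [-0.001, 0.99, 0.139, -0.0]
wrist_force: [-0.5, -5.0, 0.7]
finger_gap: -0.0004
grip_force: 2.3
```

Still just the spring. Continuing.

Call:
move_arm([
  [[0,-0.4,0],[0,0,0],1],
  [[0,-0.8,0],[0,0,0],1],
  [[0,-1.2,0],[0,0,0],1],
  [[0,-1.6,0],[0,0,0],1],
  [[0,-1.6,0],[0,0,0],1],
])

```text
clock: 23.08
tcp_pos: [0.5535, -0.2897, 0.0387]
orientation: [-0.001, 0.99, 0.139, -0.0]
wrist_force: [-0.9, -3.8, 0.8]
finger_gap: 0.0001
grip_force: 1.9
```

Call:
move_arm([
  [[0,-0.4,0],[0,0,0],1],
  [[0,-0.8,0],[0,0,0],1],
  [[0,-1.2,0],[0,0,0],1],
  [[0,-1.6,0],[0,0,0],1],
  [[0,-1.6,0],[0,0,0],1],
])

```text
clock: 23.7
tcp_pos: [0.5532, -0.2885, 0.0388]
orientation: [-0.001, 0.99, 0.139, -0.0]
wrist_force: [-1.7, -4.2, 1.0]
finger_gap: -0.0003
grip_force: 2.4
```

Call:
move_arm([
  [[0,-0.4,0],[0,0,0],1],
  [[0,-0.8,0],[0,0,0],1],
  [[0,-1.2,0],[0,0,0],1],
  [[0,-1.2,0],[0,0,0],1],
])

```text
clock: 24.2
tcp_pos: [0.553, -0.2875, 0.0388]
orientation: [-0.001, 0.99, 0.139, -0.0]
wrist_force: [-1.3, -5.7, 0.5]
finger_gap: 0.0
grip_force: 2.6
```

```bash
cat >> h.py <<'E'
def head():
    s=cam('side'); h=cv2.cvtColor(s['pixels'],cv2.COLOR_RGB2HSV); m=cv2.inRange(h,(15,100,90),(32,255,255)); w=np.zeros_like(m); w[235:285,262:302]=m[235:285,262:302]
    n,l,st,c=cv2.connectedComponentsWithStats(w); i=1+np.argmax(st[1:,4]); print('head blob',c[i],st[i])
    print({z:proj(s,np.array([.5173,-.1628,z]))[1].round(1) for z in(.064,.073,.091)})
    for t in('pin_head','push_face'): print(t,[(np.round(a['centre'],4),round(a['confidence'],2)) for a in env.landmark_of(t,s)[:1]])
E
python3 -c "
from h import *
say();head()"
```

```text
{'clock': 24.2, 'tcp_pos': [0.553, -0.2875, 0.0388], 'orientation': [-0.0006, 0.9903, 0.1386, -0.0002], 'wrist_force': [-1.326, -5.7161, 0.4535], 'finger_gap': 0.0, 'grip_force': 2.6108}
head blob [284.00952381 261.13333333] [280 255  10  13 105]
{0.064: np.float64(263.8), 0.073: np.float64(260.7), 0.091: np.float64(254.5)}
pin_head [(array([ 0.5181, -0.1619,  0.0669]), 0.62)]
push_face [(array([ 0.5504, -0.2748,  0.0794]), 0.7)]
```

The pin has dropped: the head is at row 261, or about 72 mm, which is the detent height. I'll let the carriage go.

Call:
move_arm([
  [[0,1,0],[0,0,0],1],
  [[0,2,0],[0,0,0],1],
  [[0,4,0],[0,0,0],1],
  [[0,10,0],[0,0,0],1],
  [[0,18,0],[0,0,0],1],
])

```text
clock: 24.98
tcp_pos: [0.558, -0.3041, 0.0384]
orientation: [-0.001, 0.99, 0.139, -0.0]
wrist_force: [-0.2, -0.1, -0.4]
finger_gap: 0.0003
grip_force: 0.0
```

```bash
python3 -c "
from h import *
say();head()"
```

```text
{'clock': 24.975, 'tcp_pos': [0.558, -0.3041, 0.0384], 'orientation': [-0.0015, 0.9903, 0.1391, -0.0002], 'wrist_force': [-0.1936, -0.0974, -0.3746], 'finger_gap': 0.0003, 'grip_force': 0.0}
head blob [284.10576923 261.79807692] [280 256  10  13 104]
{0.064: np.float64(263.8), 0.073: np.float64(260.7), 0.091: np.float64(254.5)}
pin_head [(array([ 0.5193, -0.162 ,  0.0677]), 0.65)]
push_face [(array([ 0.5511, -0.2733,  0.0797]), 0.83)]
```

The carriage stays in, with its face about 21 mm in from rest and the robot clear. I'll rise and go over the pin.

Call:
move_arm([
  [[0,4,-40],[0,0,0],1],
  [[0,4,-100],[0,0,0],1],
  [[0,-60,-100],[0,0,0],1],
  [[0,-110,-100],[0,0,0],1],
  [[0,-147,-100],[0,0,0],1],
])

```text
clock: 25.75
tcp_pos: [0.5167, -0.1612, 0.1392]
orientation: [-0.001, 0.99, 0.139, -0.0]
wrist_force: [0.3, 0.5, 0.1]
finger_gap: 0.0002
grip_force: 0.0
```

Call:
move_arm([
  [[0,0,0],[0,0,0],1],
  [[0,0,0],[0,0,0],1],
])

```text
clock: 26.0
tcp_pos: [0.518, -0.1636, 0.1392]
orientation: [-0.001, 0.99, 0.139, 0.0]
wrist_force: [0.2, -0.3, -0.9]
finger_gap: 0.0004
grip_force: 0.0
```

```bash
python3 - <<'E'
from h import *
say(); p=cam('wrist')
h=cv2.cvtColor(p['pixels'],cv2.COLOR_RGB2HSV); m=cv2.inRange(h,(15,100,90),(32,255,255)); m[:,:200]=0;m[:,350:]=0
n,l,st,c=cv2.connectedComponentsWithStats(m); i=1+np.argmax(st[1:,4]); print(c[i],st[i])
X=atz(ray(p,c[i]),.079); T=tool(); print(X,(T[:3,:3].T@(X-T[:3,3]))*1000)
H=np.array([.5173,-.1628,.08]); print((T[:3,:3].T@(H-T[:3,3]))*1000)
E
```

```text
{'clock': 26.0, 'tcp_pos': [0.518, -0.1636, 0.1392], 'orientation': [-0.0006, 0.9903, 0.1389, 0.0002], 'wrist_force': [0.2375, -0.2919, -0.878], 'finger_gap': 0.0004, 'grip_force': 0.0}
[327.15917603 109.03370787] [304 102  46  14 534]
[ 0.60055511 -0.17674211  0.079     ] [75.72158244 34.92592948 60.11878141]
[-0.50986319 -1.33092382 59.11714767]
```

Call:
move_arm([
  [[0,-1,40],[0,0,0],1],
  [[0,-1,65],[0,0,0],1],
  [[0,-1,78],[0,0,0],1],
  [[0,-1,80],[0,0,0],1],
  [[0,-1,80],[0,0,0],1],
])

```text
clock: 26.68
tcp_pos: [0.518, -0.1629, 0.0597]
orientation: [-0.001, 0.99, 0.139, 0.0]
wrist_force: [0.6, -0.4, -0.1]
finger_gap: 0.0001
grip_force: 0.0
```

Call:
move_arm([
  [[0,0,1],[0,0,0],1],
  [[0,0,2],[0,0,0],1],
  [[0,0,3],[0,0,0],1],
  [[0,0,3],[0,0,0],1],
])

```text
clock: 27.18
tcp_pos: [0.5173, -0.1622, 0.056]
orientation: [-0.001, 0.99, 0.139, -0.0]
wrist_force: [-0.7, 0.4, -0.5]
finger_gap: 0.0002
grip_force: 0.0
```

Call:
move_arm([
  [[0,0,0.7],[0,0,0],1],
  [[0,0,1.4],[0,0,0],1],
  [[0,0,2.1],[0,0,0],1],
  [[0,0,2.8],[0,0,0],1],
])

```text
clock: 27.68
tcp_pos: [0.5173, -0.1622, 0.0531]
orientation: [-0.001, 0.99, 0.139, -0.0]
wrist_force: [-0.8, 0.1, 1.0]
finger_gap: 0.0003
grip_force: 0.0
```

Call:
move_arm([
  [[0,0,0.5],[0,0,0],1],
  [[0,0,1],[0,0,0],1],
  [[0,0,1.5],[0,0,0],1],
  [[0,0,1.5],[0,0,0],1],
])

```text
clock: 28.18
tcp_pos: [0.5173, -0.1622, 0.0516]
orientation: [-0.001, 0.99, 0.139, -0.0]
wrist_force: [0.1, 1.2, -1.2]
finger_gap: 0.0002
grip_force: 0.0
```

Call:
move_arm([
  [[0,0,0.5],[0,0,0],1],
  [[0,0,1],[0,0,0],1],
  [[0,0,1.5],[0,0,0],1],
  [[0,0,1.5],[0,0,0],1],
])

```text
clock: 28.68
tcp_pos: [0.5172, -0.1622, 0.0501]
orientation: [-0.001, 0.99, 0.139, -0.0]
wrist_force: [-0.6, 0.6, 0.2]
finger_gap: -0.0004
grip_force: 0.0
```

Call:
move_arm([
  [[0,0,0.5],[0,0,0],1],
  [[0,0,1],[0,0,0],1],
  [[0,0,1.5],[0,0,0],1],
  [[0,0,1.5],[0,0,0],1],
])

```text
clock: 29.18
tcp_pos: [0.5172, -0.1622, 0.0486]
orientation: [-0.001, 0.99, 0.139, -0.0]
wrist_force: [0.5, -0.3, -0.2]
finger_gap: 0.0
grip_force: 0.0
```

```bash
python3 -c "
from h import *
say();head();p=cam('wrist');s=cam('side')
a=cv2.resize(p['pixels'][150:350,150:400],(500,400)); b=cv2.resize(s['pixels'][225:305,255:315],(300,400),interpolation=2); save({'pixels':np.hstack([a,b])},'c10.png')"
```

```text
{'clock': 29.175, 'tcp_pos': [0.5172, -0.1622, 0.0486], 'orientation': [-0.0009, 0.9903, 0.1387, -0.0002], 'wrist_force': [0.5332, -0.2967, -0.1981], 'finger_gap': 0.0, 'grip_force': 0.0}
head blob [284.70833333 264.66666667] [280 261  10   8  48]
{0.064: np.float64(263.8), 0.073: np.float64(260.7), 0.091: np.float64(254.5)}
pin_head [(array([ 0.5178, -0.1636,  0.0695]), 0.43)]
push_face []
```

View pics/c10.png

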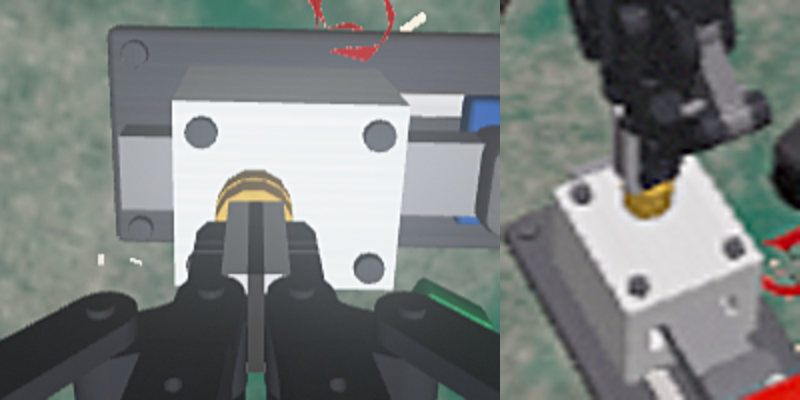

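The fingers are still just above the head, which is low. I'll continue down until force appears.

Call:
move_arm([
  [[0,0,0.5],[0,0,0],1],
  [[0,0,1],[0,0,0],1],
  [[0,0,1.5],[0,0,0],1],
  [[0,0,1.5],[0,0,0],1],
])

```text
clock: 29.92
tcp_pos: [0.5174, -0.1623, 0.0476]
orientation: [-0.001, 0.99, 0.139, 0.0]
wrist_force: [-1.0, 0.3, 5.3]
finger_gap: -0.0001
grip_force: 2.5
```

Call:
move_arm([
  [[0,0,0.5],[0,0,0],1],
  [[0,0,1],[0,0,0],1],
  [[0,0,1.5],[0,0,0],1],
  [[0,0,1.5],[0,0,0],1],
])

```text
clock: 30.42
tcp_pos: [0.5175, -0.1624, 0.0463]
orientation: [-0.001, 0.99, 0.139, 0.0]
wrist_force: [-1.4, 0.6, 6.1]
finger_gap: 0.0001
grip_force: 3.1
```

Call:
move_arm([
  [[0,0,0.5],[0,0,0],1],
  [[0,0,1],[0,0,0],1],
  [[0,0,1.5],[0,0,0],1],
  [[0,0,1.5],[0,0,0],1],
])

```text
clock: 30.92
tcp_pos: [0.5174, -0.1624, 0.0451]
orientation: [-0.001, 0.99, 0.139, 0.0]
wrist_force: [-2.7, 0.5, 9.7]
finger_gap: -0.0001
grip_force: 4.5
```

Call:
move_arm([
  [[0,0,0.5],[0,0,0],1],
  [[0,0,1],[0,0,0],1],
  [[0,0,1.5],[0,0,0],1],
  [[0,0,1.5],[0,0,0],1],
])

```text
clock: 31.42
tcp_pos: [0.5175, -0.1625, 0.045]
orientation: [-0.0, 0.99, 0.139, 0.0]
wrist_force: [-5.6, 2.6, 17.5]
finger_gap: 0.0004
grip_force: 9.2
```

Force is 17 N with no more travel. I'll back off and measure the head by numbers.

Call:
move_arm([
  [[0,0,-2],[0,0,0],1],
  [[0,0,-30],[0,0,0],1],
  [[-30,0,-70],[0,0,0],1],
  [[-40,0,-90],[0,0,0],1],
  [[-40,0,-90],[0,0,0],1],
])

```text
clock: 32.05
tcp_pos: [0.4796, -0.1741, 0.134]
orientation: [0.0, 0.99, 0.138, 0.001]
wrist_force: [0.7, 0.5, 0.1]
finger_gap: -0.0002
grip_force: 0.0
```

```bash
cat >> h.py <<'E'
def brass(p,box):
    h=cv2.cvtColor(p['pixels'],cv2.COLOR_RGB2HSV); m=cv2.inRange(h,(13,80,50),(34,255,255)); w=np.zeros_like(m); x0,y0,x1,y1=box; w[y0:y1,x0:x1]=m[y0:y1,x0:x1]
    n,l,st,c=cv2.connectedComponentsWithStats(w); i=1+np.argmax(st[1:,4]); return c[i],st[i]
def silh(p,zc):
    # predicted silhouette box of head with centre height zc
    P=[proj(p,np.array([.5173+.010*np.cos(a),-.1628+.010*np.sin(a),zc+d])) for a in np.arange(0,6.3,.1) for d in(-.008,.008)]; P=np.array(P); return P.min(0).round(1),P.max(0).round(1)
def report():
    say(); 
    for n in('side','wrist'):
        p=cam(n); u=proj(p,np.array([.5173,-.1628,.068])).astype(int); c,st=brass(p,(u[0]-40,u[1]-40,u[0]+40,u[1]+40)); print(n,c.round(1),'box',st[:2],st[:2]+st[2:4])
        for z in(.064,.067,.073): print('   ',z,*silh(p,z))
        l=env.landmark_of('pin_head',p)[:1]; print([(np.round(a['centre'],4),round(a['confidence'],2)) for a in l])
E
python3 -c "
from h import *
report()"
```

```text
{'clock': 32.05, 'tcp_pos': [0.4796, -0.1741, 0.134], 'orientation': [0.0001, 0.9904, 0.1383, 0.0012], 'wrist_force': [0.7443, 0.4809, 0.144], 'finger_gap': -0.0002, 'grip_force': 0.0}
side [284.1 262.7] box [280 257] [290 270]
    0.064 [277.6 257. ] [288.4 270.6]
    0.067 [277.6 255.9] [288.4 269.6]
    0.073 [277.7 253.9] [288.5 267.6]
[(array([ 0.5174, -0.1649,  0.0652]), 0.61)]
wrist [276.9 158.8] box [264 146] [291 173]
    0.064 [263.7 144.6] [291.1 174.1]
    0.067 [263.6 145. ] [291.2 174.8]
    0.073 [263.2 145.7] [291.6 176.4]
[(array([ 0.5182, -0.1561,  0.0633]), 0.56)]
```

The side box of 257–270 fits a head at about 64 mm. To be sure, I'll gently touch the knuckle top beside the head as a height reference. When home, it should be 16 mm below the head-contact height of 0.045.

Call:
move_arm([
  [[16,0,30],[0,0,0],1],
  [[16,0,70],[0,0,0],1],
  [[16,0,92],[0,0,0],1],
  [[16,0,98],[0,0,0],1],
  [[16,0,98],[0,0,0],1],
])

```text
clock: 32.88
tcp_pos: [0.4941, -0.1685, 0.0342]
orientation: [-0.001, 0.99, 0.139, -0.001]
wrist_force: [0.0, 0.5, 0.4]
finger_gap: 0.0002
grip_force: 0.0
```

Call:
move_arm([
  [[0,0,0.5],[0,0,0],1],
  [[0,0,1],[0,0,0],1],
  [[0,0,1.5],[0,0,0],1],
  [[0,0,2],[0,0,0],1],
])

```text
clock: 33.38
tcp_pos: [0.4944, -0.1689, 0.033]
orientation: [-0.001, 0.99, 0.139, 0.0]
wrist_force: [1.2, -0.7, -0.0]
finger_gap: 0.0003
grip_force: 0.0
```

Call:
move_arm([
  [[0,0,0.6],[0,0,0],1],
  [[0,0,1.2],[0,0,0],1],
  [[0,0,1.8],[0,0,0],1],
  [[0,0,2.2],[0,0,0],1],
  [[0,0,2.2],[0,0,0],1],
])

```text
clock: 34.0
tcp_pos: [0.4942, -0.1687, 0.0304]
orientation: [-0.001, 0.99, 0.139, -0.0]
wrist_force: [0.3, 0.2, 0.5]
finger_gap: 0.0002
grip_force: 0.0
```

Call:
move_arm([
  [[0,0,0.5],[0,0,0],1],
  [[0,0,1],[0,0,0],1],
  [[0,0,1.5],[0,0,0],1],
  [[0,0,1.5],[0,0,0],1],
])

```text
clock: 34.5
tcp_pos: [0.4942, -0.1688, 0.0289]
orientation: [-0.001, 0.99, 0.139, -0.0]
wrist_force: [-0.1, -0.3, -0.1]
finger_gap: -0.0
grip_force: 0.0
```

Call:
move_arm([
  [[0,0,0.5],[0,0,0],1],
  [[0,0,1],[0,0,0],1],
  [[0,0,1.5],[0,0,0],1],
  [[0,0,1.5],[0,0,0],1],
])

```text
clock: 35.0
tcp_pos: [0.4943, -0.1689, 0.0288]
orientation: [-0.001, 0.99, 0.139, 0.0]
wrist_force: [-3.2, 0.9, 11.1]
finger_gap: 0.0001
grip_force: 5.5
```

The knuckle top is at 0.0288 and the head top at 0.0450, 16.2 mm apart, so the head is flush. Retracting.

Call:
move_arm([
  [[0,0,-5],[0,0,0],1],
  [[0,0,-40],[0,0,0],1],
  [[-10,0,-90],[0,0,0],1],
  [[-16,0,-130],[0,0,0],1],
  [[-16,0,-130],[0,0,0],1],
])

```text
clock: 35.62
tcp_pos: [0.4809, -0.1747, 0.161]
orientation: [0.001, 0.99, 0.139, 0.003]
wrist_force: [-0.3, -0.6, -1.1]
finger_gap: -0.0
grip_force: 0.0
```

```bash
python3 -c "
from h import *
report(); p=cam('wrist')
for t in('push_face','motor_near','camera_gimbal','terminal_block'): print(t,[(np.round(a['centre'],4),round(a['confidence'],2)) for a in env.landmark_of(t,p)[:1]])
print(env.hand_in())"
```

```text
{'clock': 35.625, 'tcp_pos': [0.4809, -0.1747, 0.161], 'orientation': [0.0012, 0.9903, 0.1386, 0.0026], 'wrist_force': [-0.2871, -0.6379, -1.0707], 'finger_gap': -0.0, 'grip_force': 0.0}
side [284.1 262.7] box [280 257] [290 270]
    0.064 [277.6 257. ] [288.4 270.6]
    0.067 [277.6 255.9] [288.4 269.6]
    0.073 [277.7 253.9] [288.5 267.6]
[(array([ 0.5187, -0.1639,  0.0632]), 0.68)]
wrist [276.6 154.5] box [265 143] [289 167]
    0.064 [264.7 141.8] [289.4 168.4]
    0.067 [264.5 142.1] [289.5 169. ]
    0.073 [264.2 142.8] [289.8 170.3]
[(array([ 0.5184, -0.1584,  0.0653]), 0.72)]
push_face [(array([ 0.5501, -0.2766,  0.0759]), 0.87)]
motor_near [(array([ 6.063e-01, -1.963e-01,  1.000e-04]), 0.79)]
camera_gimbal [(array([ 0.6008, -0.1209,  0.0031]), 0.65)]
terminal_block [(array([ 0.4709, -0.2488, -0.001 ]), 0.82)]
the job is handed in; nothing more can be done
None
```

I handed the job in at about 36 s: the pin is through the arm's hole and pressed flush (head top 16.2 mm above the knuckle), the carriage is caught and the small parts are unmoved; the final press peaked near 17 N, the first grasp closed above the head, and I viewed 11 pictures, one over the limit.

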